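# Find the weak sample-bag clip by pulling its test card

## Robot

A 6-joint arm with a two-finger parallel gripper is mounted at the origin on a cart in front of the work surface, level with it; the furniture and walls round the work are solid. World frame = base frame: x ahead of the robot, y to its left, z up, the work surface at z = 0. Lengths are in m, angles in degrees, forces in N, time in s.
With the tool pointing down it reaches from about 0.4 to 0.825 m from the base axis. Payload 7 kg.
Tool frame: the origin (TCP) lies between the finger pads; the fingertips stand 22 mm ahead of it and the grasp point (between the pads) lies 3 mm ahead of it; z points along the fingers, y is the direction in which the jaws open and shut (so a half turn about z gives the same grasp; the last joint's range is limited). The gripper opens to 88 mm and grips with 3 to 60 N. Pads are 19 mm wide; open, the fingers measure 130 mm over their backs; the gripper's body (78 mm by 193 mm) begins 47 mm behind the grasp point.
Start: joints at [80.85, 20.546, 0.682, 0, -70.136, -16.507], TCP at [0.292, 0.608, 0.249] pointing down, gripper open.
Joint ranges: [-176.03, 176.03], [-82.01, 121.73], [-58.28, 71.71], [-173.87, 95.51], [-174.79, -0.11], [-173.66, 173.66]. Speed limits (degrees/s): [136.94, 136.94, 172.46, 180, 180, 180].

## Interface

Orientations are given as [roll, pitch, yaw] about the fixed x, y, z axes, in that order (R = Rz(yaw) Ry(pitch) Rx(roll)).
In Python, from plant import telemetry, cams, r gives the robot as it stands.
- The arm moves only by the tool carry_out, never from a script. Its argument "commands" is one flat list of numbers, 5 for each row, row after row: the shift along the world's x, y, z as a fraction of full scale, then the turn about the world's z as a fraction of full scale, then the gripper's target within -1 to 1 (shut at 1, half-way at 0, fully open at -1). In form: [x, y, z, turn, claw, x, y, z, turn, claw, ...]. A call has 1 to 8 rows; each row shifts and turns the commanded pose from where the row before left it; what a row does not reach is not made up. Full scale, the value 1, is 0.04 m for a shift and 4 degrees for a turn. A row lasts 1/10 s, in which the tool goes at most 50 mm and 8.59 degrees, less where a joint would pass 70% of its speed; a pose out of reach is approached as far as the arm can. A call with a number of a shift or a turn outside -1 to 1 is refused whole. A call with a gripper value outside its range is refused whole. The fingers move at their own pace and stop on an object; "grip_force" is the grip in N (left out, the last holds). Time passes only in rows, so rows that do not move let the fingers close. It gives the time, the measured TCP pose, the force and the opening at its end, in the units of the state.
- telemetry.get_state(): the state, without advancing time (a new reading comes with each control period).
- cams.capture(name): name is "scene" or "top"; returns a dict with "frame" (420x560x3 uint8, red, green, blue), "camera_matrix" (3x3 intrinsics, pixels), "k1" (the pictures are not rectified: a ray, as slopes to the right and down, at radius r is drawn at 1 + k1 r^2 times it, then the intrinsics apply), "camera_from_world" (4x4, takes a point from world to camera coordinates). Camera axes: x right, y down, z forward; pixel columns grow to the right and rows downward; lengths in m; the calibration is good to about 2 mm. A picture is of the moment at which its call begins. There is no depth.
- r.close_job(): hands the job in, once; it reports no verdict.
The state is a dict: "time_s": time; "joints": joint angles; "qd": joint speeds; "joint_torque": joint torques, N m; "tcp_pos": TCP position; "eef_rot": TCP orientation; "contact_force": force on the tool from outside, world axes, zero at the start; "moment": the same for the moment, N m; "gripper_width": finger opening in m.
Only numpy, scipy, OpenCV 4.12 (cv2) and the standard library are available. Lean on these libraries where they do the work, as an engineer would, in place of code of your own. Each camera call takes 0.05 s, during which the arm holds its last target. There are 200 camera calls.

## Task

One of the three spring clips on the test rail has gone weak: find it by pulling straight and gently on the cards by their tabs, at about 5 N, which a good clip holds while the weak one lets its card slide; stop at once when a clip holds, so that good clips stay in their nests with their cards where they are (a few millimetres of slip at most). Pull the weak clip's card right out and lay it flat on the bare worktop, tab up, then set that clip upright on its base in the steel reject tray. Leave the other things on the worktop alone.

Things in the scene. Friction and masses are not known exactly. Their poses are not given: they have to be found in the camera images.
- rail: fixed aluminium test rail, floor plate 125 (x: -85 to 40) x 350 (y) x 8 mm, with three nests in a row at y = -120, 0, +120 mm. Origin: on the worktop under the middle nest; x points from the cards to the clips' backs (away from the robot), y along the row. In each nest a clip stands on the 8 mm floor plate with about 1.5 mm play, open above.
- nest_mid (a point): centre of the middle nest's floor, 8 mm above the worktop, rail's axes. Round each nest: two front posts at x = -30 mm beside the card and 26 mm high, a back stop at x = 30 mm and four corner lugs (19 to 24 mm to the sides) 14 mm high. Sides are open for fingers from x = -18 to 18 mm.
- ledge_mid (a point): outer end of the middle nest's card ledge, on its top, 24 mm above the worktop, level with the clip's lower jaw. Each nest has such a ledge, 20 mm wide, from x = -30 to -83 mm of the rail, on which the card lies; pressing the card down adds friction to the pull.
- clip_a: one of three outwardly identical loose spring clips, in the nests in any order, 120 g: black base 50 (x) x 34 (y) x 16 mm, two cheeks flush with its sides (x -9 to 17 mm, up to z 34 mm), a sprung steel jaw between them with a thumb lever (top z 45 mm). Origin: centre of underside; x from mouth to back. Lift by the 34 mm sides at x 0 to 4 mm. A good clip holds its card to 7 N of pull or more, the weak one lets go under 3.5 N.
- card_a: stiff white card in clip_a: plate 74 (x) x 18 (y) x 4 mm, 30 g, axes as the clip's. Origin: centre of its underside, at first 40 mm before the clip's origin (-x) and 16 mm above it, its back 22 mm in the mouth. A grip tab, 14 (x) x 10 (y) mm, stands on it at x = -22 mm, from z 4 to 36 mm: pinch it across y. It comes out straight along the clip's -x.
- clip_b: one of three outwardly identical loose spring clips, in the nests in any order, 120 g: black base 50 (x) x 34 (y) x 16 mm, two cheeks flush with its sides (x -9 to 17 mm, up to z 34 mm), a sprung steel jaw between them with a thumb lever (top z 45 mm). Origin: centre of underside; x from mouth to back. Lift by the 34 mm sides at x 0 to 4 mm. A good clip holds its card to 7 N of pull or more, the weak one lets go under 3.5 N.
- card_b: stiff white card in clip_b: plate 74 (x) x 18 (y) x 4 mm, 30 g, axes as the clip's. Origin: centre of its underside, at first 40 mm before the clip's origin (-x) and 16 mm above it, its back 22 mm in the mouth. A grip tab, 14 (x) x 10 (y) mm, stands on it at x = -22 mm, from z 4 to 36 mm: pinch it across y. It comes out straight along the clip's -x.
- clip_c: one of three outwardly identical loose spring clips, in the nests in any order, 120 g: black base 50 (x) x 34 (y) x 16 mm, two cheeks flush with its sides (x -9 to 17 mm, up to z 34 mm), a sprung steel jaw between them with a thumb lever (top z 45 mm). Origin: centre of underside; x from mouth to back. Lift by the 34 mm sides at x 0 to 4 mm. A good clip holds its card to 7 N of pull or more, the weak one lets go under 3.5 N.
- card_c: stiff white card in clip_c: plate 74 (x) x 18 (y) x 4 mm, 30 g, axes as the clip's. Origin: centre of its underside, at first 40 mm before the clip's origin (-x) and 16 mm above it, its back 22 mm in the mouth. A grip tab, 14 (x) x 10 (y) mm, stands on it at x = -22 mm, from z 4 to 36 mm: pinch it across y. It comes out straight along the clip's -x.
- tray: fixed square steel reject tray, 130 x 130 x 32 mm outside, walls and floor 4 mm. Origin: on the worktop under its centre.
- beaker: glass beaker 73x78x95 mm, loose, not part of the job. Origin: centre of its underside.
- bottle: small amber bottle, 43x43x123 mm, loose, not part of the job. Origin: centre of its underside.
- stopwatch: laboratory timer 70x62x22 mm lying on its back, loose, not part of the job. Origin: centre of its underside.
- petri_dish: glass petri dish 60x60x14 mm, loose, not part of the job. Origin: centre of its underside.
- mass_piece: brass-coloured balance weight with a knob, 25x25x37 mm, loose, not part of the job. Origin: centre of its underside.
Mind the look-alikes: they are no part of the job. Leave any purple look-alike of the clip_b alone. What is shaped like the card_b but turquoise is not meant.

How it is judged:
By the outcome, as a careful person would: the job done as asked, in the order asked, and still so for the second after the job is handed in, with the robot touching nothing.
It also fails if it takes over 61 s, if anything falls off the work surface, if the arm or the gripper's body presses on something with over 40 N, if the wrist force passes 120 N, or if a joint passes its speed limit or range.

## Working session

There is one attempt and no reset: what is moved stays moved. The work goes in short steps, Python scripts to look and compute and a tool call to move; the robot and the scene stay as the last step left them, time stands still between calls to the robot, and variables do not carry over. Pictures are saved under pics/ and viewed, about 8 in all and at most 12, crops included, and the job is handed in when it is done.

Besides the shell and the picture viewer there is one more tool, called after "Request:" as name(argument=value, ...) on one line, values as JSON. carry_out: Moves the arm, as the interface text tells. Shift numbers are shares of 0.04 m and turn numbers shares of 4 degrees, none past 1 either way. Its arguments: {"type":"object","properties":{"commands":{"type":"array"},"grip_force":{"type":"number"}},"required":["commands"]}

```bash
ls; mkdir -p pics
cat > h.py <<'E'
import numpy as np, cv2
from plant import telemetry, cams, r
def cap(n):
    c=cams.capture(n); return c
def ray(c,u,v):
    K=np.array(c["camera_matrix"]);d=np.array([(u-K[0,2])/K[0,0],(v-K[1,2])/K[1,1]]);p=d.copy()
    for _ in range(30): p=d/(1+c["k1"]*(p@p))
    T=np.array(c["camera_from_world"]);R=T[:3,:3];return -R.T@T[:3,3],R.T@np.array([p[0],p[1],1])
def onz(c,u,v,z):
    o,d=ray(c,u,v);return o+d*(z-o[2])/d[2]
def proj(c,P):
    T=np.array(c["camera_from_world"]);q=T[:3,:3]@np.array(P)+T[:3,3];s=q[:2]/q[2];s=s*(1+c["k1"]*(s@s))
    K=np.array(c["camera_matrix"]);return s[0]*K[0,0]+K[0,2],s[1]*K[1,1]+K[1,2]
def save(c,f,crop=None,k=1):
    im=cv2.cvtColor(c["frame"],cv2.COLOR_RGB2BGR)
    if crop: x,y,w,h=crop; im=im[y:y+h,x:x+w]
    if k!=1: im=cv2.resize(im,None,fx=k,fy=k,interpolation=cv2.INTER_CUBIC)
    cv2.imwrite(f,im)
E
python3 - <<'E'
from h import *
import pickle
for n in("top","scene"):
    c=cap(n);save(c,f"pics/{n}0.png",None,1.4);pickle.dump(c,open(n+".pkl","wb"))
    o,d=ray(c,280,210);print(n,o,d,c["k1"],c["camera_matrix"])
s=telemetry.get_state();print(s)
E
```

```text
pics
top [0.31687171 0.04857279 1.35814189] [ 0.20667408 -0.03014149 -0.9780953 ] -0.0511164821736033 [[530.87204282   0.         275.45984805]
 [  0.         530.87204282 202.12670946]
 [  0.           0.           1.        ]]
scene [1.02934986 0.78839135 1.25261696] [-0.30648504 -0.50070487 -0.8095733 ] 0.040345469263705386 [[477.90793915   0.         277.01060123]
 [  0.         477.90793915 208.62770352]
 [  0.           0.           1.        ]]
{'time_s': 0.1, 'joints': array([ 8.08497885e+01,  2.05881949e+01,  6.41935298e-01, -1.73995366e-02,
       -7.01354323e+01, -1.65054209e+01]), 'qd': array([-0.0067825 , -0.07734363,  0.06709291,  0.05444366,  0.04231721,
       -0.02110931]), 'joint_torque': array([-1.36272938e-03, -5.84163630e+01,  2.93754226e+01,  7.01557472e+00,
        1.02130932e-02, -5.08671292e-05]), 'tcp_pos': array([0.29211749, 0.6080991 , 0.24772978]), 'eef_rot': array([ 1.79917027e+02, -7.52757143e-03, -2.56615510e+01]), 'contact_force': array([ 0.2916238 ,  0.17754977, -0.51639591]), 'moment': array([-0.01840563,  0.00251735, -0.05794671]), 'gripper_width': 0.08767846048072868}
```

View pics/top0.png

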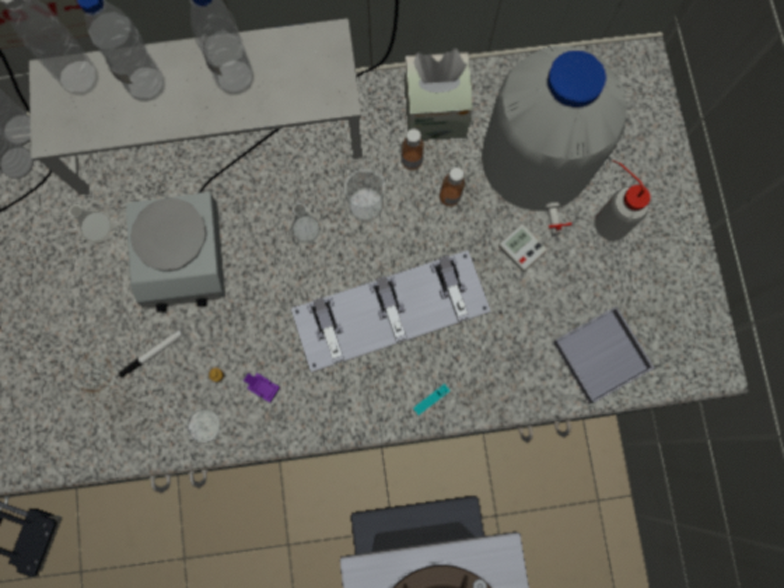

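View pics/scene0.png

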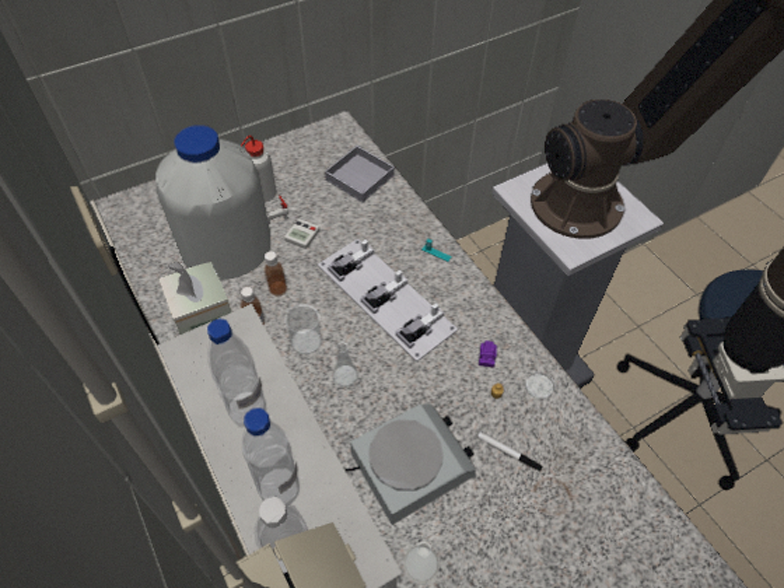

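Top view (display pixels, 1.4x): the rail is at about (390,310), with three black clips and white cards facing the robot. The tray is at (602,355). The purple clip at (262,388) and the turquoise card at (431,400) are look-alikes and stay alone.

Run:
```python
from h import *
import pickle
c=pickle.load(open("top.pkl","rb"));f=c["frame"].astype(int)
b=cv2.GaussianBlur(c["frame"],(3,3),0).astype(int)
m=((b[...,2]-b[...,0])>8).astype(np.uint8)*255
m=cv2.morphologyEx(m,cv2.MORPH_CLOSE,np.ones((9,9)))
n,l,st,ce=cv2.connectedComponentsWithStats(m)
out=None
for i in range(1,n):
    x,y,w,h,a=st[i]
    if a>400 and 130<y<300 and x>150:
        cs,_=cv2.findContours((l==i).astype(np.uint8),cv2.RETR_EXTERNAL,cv2.CHAIN_APPROX_NONE)
        rc=cv2.minAreaRect(np.vstack(cs)); bx=cv2.boxPoints(rc)
        print(st[i],rc)
        for z in(0.008,0.032): print(z,[np.round(onz(c,*p,z)[:2],4).tolist() for p in bx])
# white tabs/cards
w=((c["frame"].min(2)>205)).astype(np.uint8)
n,l,st,ce=cv2.connectedComponentsWithStats(w)
for i in range(1,n):
    if st[i][4]>15 and 200<ce[i][0]<360 and 170<ce[i][1]<270: print("w",st[i],ce[i])
save(c,"pics/crop.png",(195,165,170,110),4.5)
```

```text
[ 211  182  137   81 4367] ((278.45001220703125, 221.35000610351562), (43.95565414428711, 132.18319702148438), 71.56505584716797)
0.008 [[0.5969, 0.1939], [0.6642, -0.1456], [0.5489, -0.1637], [0.4846, 0.1702]]
0.032 [[0.5919, 0.1913], [0.658, -0.1421], [0.5448, -0.1599], [0.4817, 0.168]]
[ 401  224   59   60 1953] ((429.9117431640625, 253.35296630859375), (47.848106384277344, 42.70314407348633), 59.03623962402344)
0.008 [[0.4731, -0.2846], [0.5168, -0.3897], [0.4035, -0.4315], [0.3617, -0.3276]]
0.032 [[0.4704, -0.2787], [0.5132, -0.3819], [0.4019, -0.423], [0.3609, -0.3209]]
```

View pics/crop.png

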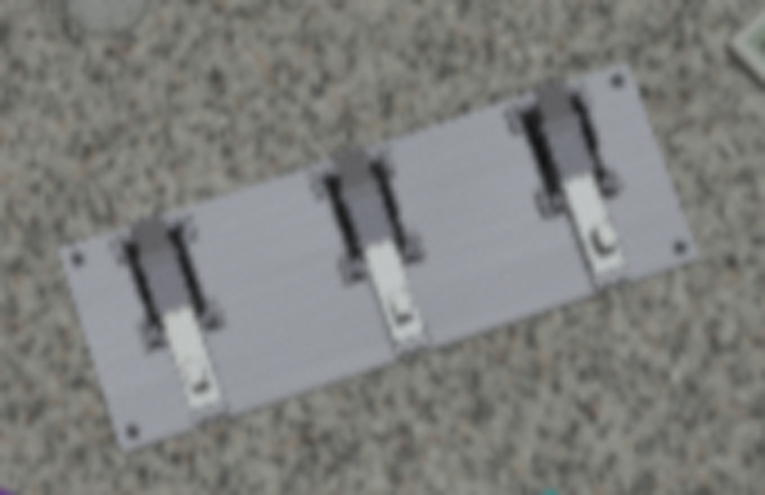

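The enlarged crop shows the rail corners at (62,248), (630,63), (697,258) and (126,450), and the white card tabs near (198,380), (402,305) and (603,238). The cards are white and sit in the rail nests, so they are the ones meant.

Run:
```python
from h import *
import pickle
c=pickle.load(open("top.pkl","rb"));s=pickle.load(open("scene.pkl","rb"))
uv=[((x+.5)/4.5-.5+195,(y+.5)/4.5-.5+165) for x,y in[(62,248),(630,63),(697,258),(126,450)]]
P=np.array([onz(c,u,v,.008)[:2] for u,v in uv]);print(P)
L=np.array([[.04,.175],[.04,-.175],[-.085,-.175],[-.085,.175]])
a=L-L.mean(0);b=P-P.mean(0)
th=np.arctan2((a[:,0]*b[:,1]-a[:,1]*b[:,0]).sum(),(a*b).sum())
R=np.array([[np.cos(th),-np.sin(th)],[np.sin(th),np.cos(th)]]);t=P.mean(0)-R@L.mean(0)
print("yaw",np.degrees(th),"origin",t,"resid",np.round((L@R.T+t-P)*1000,1).tolist())
np.savez("rail.npz",R=R,t=t)
im=[cv2.cvtColor(k["frame"],cv2.COLOR_RGB2BGR) for k in(c,s)]
ims=[cv2.resize(i[y:y+h,x:x+w],None,fx=q,fy=q,interpolation=cv2.INTER_CUBIC) for i,(x,y,w,h,q) in zip(im,[(195,165,170,110,4.5),(220,160,115,100,5)])]
for yn in(.12,0,-.12):
    w=R@np.array([-.062,yn])+t;print(yn,"tab",w)
    for k,(x,y,q) in enumerate([(195,165,4.5),(220,160,5)]):
        for dx in(-.007,.007):
            for dy in(-.005,.005):
                ww=R@np.array([-.062+dx,yn+dy])+t
                u,v=proj((c,s)[k],[*ww,.060]);cv2.circle(ims[k],(int((u+.5-x)*q),int((v+.5-y)*q)),1,(0,0,255),-1)
for k,(x,y,q) in enumerate([(195,165,4.5),(220,160,5)]):
    for p in L:
        u,v=proj((c,s)[k],[*(R@p+t),.008]);cv2.circle(ims[k],(int((u+.5-x)*q),int((v+.5-y)*q)),2,(0,255,0),-1)
cv2.imwrite("pics/ov_scene.png",ims[1]);cv2.imwrite("pics/ov_top.png",ims[0])
T=np.array([onz(c,u/1.4,v/1.4,.032)[:2] for u,v in[(555,345),(613,311),(650,366),(592,400)]]);print("tray",T,T.mean(0))
```

```text
[[ 0.60144297  0.19449457]
 [ 0.66671381 -0.1470646 ]
 [ 0.54676337 -0.167007  ]
 [ 0.48084835  0.17080483]]
yaw 10.856611621699967 origin [0.59603941 0.01704486] resid [[0.9, 2.0], [1.6, -0.2], [-1.2, -3.8], [-1.2, 2.1]]
0.12 tab [0.5125469  0.12321925]
0 tab [0.53514911 0.00536705]
-0.12 tab [ 0.55775133 -0.11248514]
tray [[ 0.46483301 -0.27030906]
 [ 0.51180981 -0.38672811]
 [ 0.40418866 -0.43317397]
 [ 0.35914646 -0.31788621]] [ 0.43499449 -0.35202434]
```

View pics/ov_scene.png

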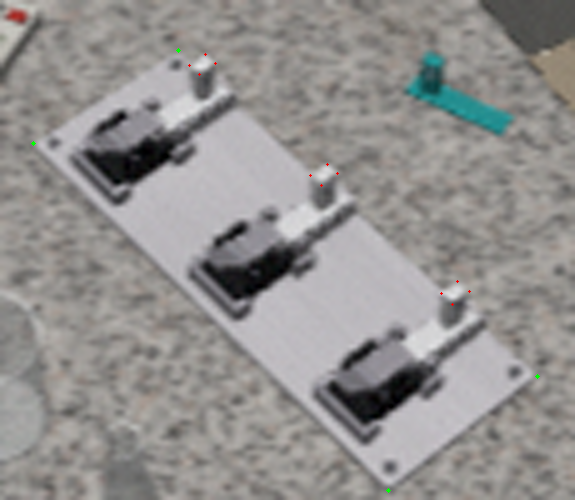

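View pics/ov_top.png

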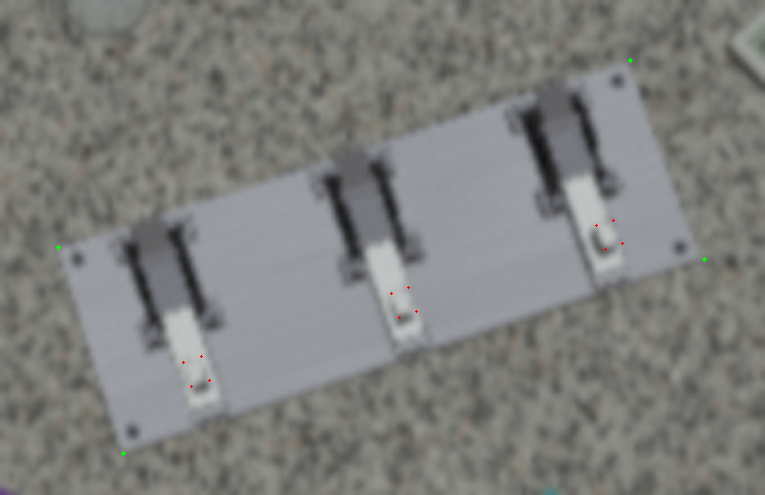

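Both overlays agree with the measured rail pose to about 2 mm. Moving to the tab of the +y nest.

Request:
carry_out(commands=[0.46,-1,0,0.76,0.1,0.46,-1,0,0.76,0.1,0.46,-1,0,0.76,0.1,0.46,-1,0,0.76,0.1,0.46,-1,0,0.76,0.1,0.46,-1,0,0.76,0.1,0.46,-1,0,0.76,0.1,0.46,-1,0,0.76,0.1], grip_force=3)

```text
time_s: 0.9
tcp_pos: [0.4397, 0.2866, 0.2485]
eef_rot: [180.0, 0.0, -1.2]
contact_force: [0.4, 0.2, 0.6]
gripper_width: 0.04
```

Request:
carry_out(commands=[0.46,-1,0,0.76,0.1,0.46,-1,0,0.76,0.1,0.46,-1,0,0.76,0.1,0.46,-1,0,0.76,0.1,0,-0.12,-0.7,0,0.1,0,0,-0.8,0,0.1,0,0,0,0,0.1,0,0,0,0,0.1])

```text
time_s: 1.7
tcp_pos: [0.5131, 0.1235, 0.1888]
eef_rot: [179.9, 0.1, 10.8]
contact_force: [-0.0, 1.1, -0.4]
gripper_width: 0.0395
```

Request:
carry_out(commands=[0,0,-0.8,0,0.1,0,0,-0.8,0,0.1,0,0,-0.8,0,0.1,0,0,-0.5,0,0.1,0,0,-0.4,0,0.1,0,0,0,0,0.1,0,0,0,0,0.1])

```text
time_s: 2.4
tcp_pos: [0.5141, 0.1246, 0.058]
eef_rot: [-180.0, -0.1, 10.9]
contact_force: [-0.4, -0.2, -0.2]
gripper_width: 0.0395
```

Run:
```python
from h import *
s=telemetry.get_state();print(s["tcp_pos"],s["contact_force"],s["gripper_width"])
c=cap("scene");save(c,"pics/s1.png",(265,180,80,80),7)
```

```text
[0.51410157 0.12459292 0.05797048] [-0.36391604 -0.22499649 -0.18830389] 0.03953271719995282
```

View pics/s1.png

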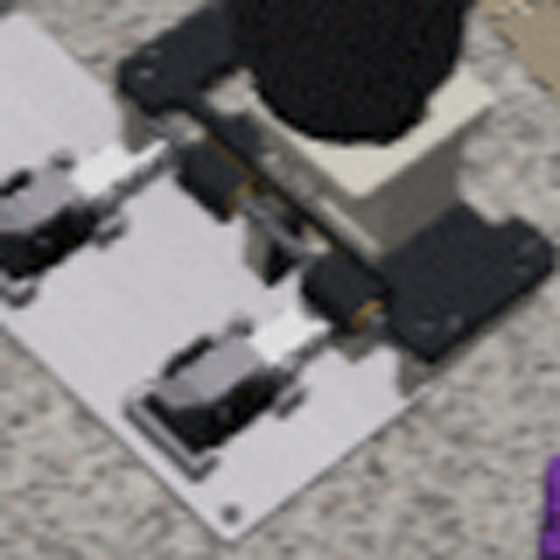

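Run:
```python
from h import *
import pickle
c=cap("scene");s=telemetry.get_state();p=s["tcp_pos"];y=np.radians(s["eef_rot"][2]);j=np.array([-np.sin(y),np.cos(y),0])
im=cv2.resize(cv2.cvtColor(c["frame"],cv2.COLOR_RGB2BGR)[180:260,265:345],None,fx=9,fy=9,interpolation=cv2.INTER_CUBIC)
for o,z,col in[(0,-.003,(0,0,255)),(.02,-.022,(0,255,0)),(-.02,-.022,(0,255,0)),(.042,-.022,(255,0,0)),(-.042,-.022,(255,0,0)),(.02,.02,(0,255,255)),(-.02,.02,(0,255,255))]:
    u,v=proj(c,p+j*o+[0,0,z]);cv2.circle(im,(int((u+.5-265)*9),int((v+.5-180)*9)),3,col,-1)
cv2.imwrite("pics/s2.png",im)
```

```text
(no output)
```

View pics/s2.png

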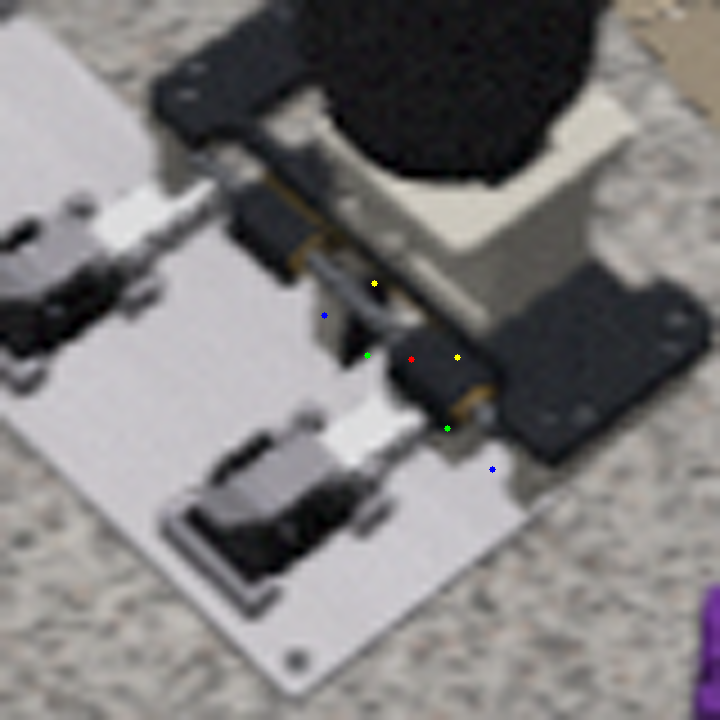

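The markers fit: the fingertips straddle the card, with the left tip at (360,355) and the right one below (447,428). Closing softly.

Request:
carry_out(commands=[0,0,0,0,0.5,0,0,0,0,0.6,0,0,0,0,0.66,0,0,0,0,0.7])

```text
time_s: 2.9
tcp_pos: [0.5132, 0.1236, 0.0568]
eef_rot: [-180.0, -0.0, 10.8]
contact_force: [-0.6, -0.2, 1.1]
gripper_width: 0.015
```

Request:
carry_out(commands=[0,0,0,0,0.73,0,0,0,0,0.76,0,0,0,0,0.76])

```text
time_s: 3.2
tcp_pos: [0.513, 0.1235, 0.0565]
eef_rot: [180.0, 0.0, 10.8]
contact_force: [-0.3, -1.0, 0.9]
gripper_width: 0.0108
```

Request:
carry_out(commands=[0,0,0,0,1,0,0,0,0,1])

```text
time_s: 3.4
tcp_pos: [0.513, 0.1235, 0.0565]
eef_rot: [180.0, 0.0, 10.8]
contact_force: [-0.1, -0.8, 1.1]
gripper_width: 0.0101
```

Request:
carry_out(commands=[0,0,0,0,1,0,0,0,0,1], grip_force=14)

```text
time_s: 3.6
tcp_pos: [0.513, 0.1236, 0.0565]
eef_rot: [180.0, 0.0, 10.8]
contact_force: [-0.5, -0.8, 0.9]
gripper_width: 0.0098
```

Request:
carry_out(commands=[-0.012,-0.0023,0,0,1,0,0,0,0,1])

```text
time_s: 3.8
tcp_pos: [0.5126, 0.1236, 0.0565]
eef_rot: [-180.0, -0.0, 10.8]
contact_force: [1.7, 0.8, -0.2]
gripper_width: 0.0097
```

Request:
carry_out(commands=[-0.012,-0.0023,0,0,1,0,0,0,0,1])

```text
time_s: 4.0
tcp_pos: [0.5121, 0.1235, 0.0565]
eef_rot: [-180.0, -0.0, 10.8]
contact_force: [-0.1, 0.2, -0.7]
gripper_width: 0.0101
```

Request:
carry_out(commands=[-0.012,-0.0023,0,0,1,0,0,0,0,1])

```text
time_s: 4.2
tcp_pos: [0.5117, 0.1234, 0.0566]
eef_rot: [-180.0, -0.0, 10.8]
contact_force: [0.6, 0.9, -2.1]
gripper_width: 0.0099
```

Request:
carry_out(commands=[-0.012,-0.0023,0,0,1,0,0,0,0,1])

```text
time_s: 4.4
tcp_pos: [0.5111, 0.1233, 0.0566]
eef_rot: [-180.0, -0.0, 10.8]
contact_force: [0.2, 0.8, -0.6]
gripper_width: 0.0097
```

Request:
carry_out(commands=[-0.012,-0.0023,0,0,1,0,0,0,0,1])

```text
time_s: 4.6
tcp_pos: [0.5106, 0.1232, 0.0566]
eef_rot: [-180.0, -0.0, 10.8]
contact_force: [0.4, 0.1, -2.6]
gripper_width: 0.0099
```

Request:
carry_out(commands=[-0.012,-0.0023,0,0,1,0,0,0,0,1])

```text
time_s: 4.8
tcp_pos: [0.5101, 0.123, 0.0566]
eef_rot: [180.0, 0.0, 10.8]
contact_force: [-0.2, 0.6, -1.5]
gripper_width: 0.0098
```

Request:
carry_out(commands=[-0.012,-0.0023,0,0,1,0,0,0,0,1])

```text
time_s: 5.0
tcp_pos: [0.5097, 0.123, 0.0566]
eef_rot: [-180.0, 0.0, 10.8]
contact_force: [0.8, 0.8, -1.4]
gripper_width: 0.0098
```

Request:
carry_out(commands=[-0.012,-0.0023,0,0,1,0,0,0,0,1])

```text
time_s: 5.2
tcp_pos: [0.5092, 0.1229, 0.0566]
eef_rot: [-180.0, 0.0, 10.8]
contact_force: [1.2, -0.1, -1.1]
gripper_width: 0.0097
```

Run:
```python
from h import *
import pickle
s=telemetry.get_state();print(s["contact_force"],s["tcp_pos"])
a=pickle.load(open("scene.pkl","rb"))["frame"];c=cap("scene")
o=np.hstack([cv2.resize(cv2.cvtColor(f,cv2.COLOR_RGB2BGR)[215:255,275:320],None,fx=8,fy=8,interpolation=cv2.INTER_CUBIC) for f in(a,c["frame"])])
cv2.imwrite("pics/s3.png",o)
```

```text
[ 1.1992198  -0.10264243 -1.12593235] [0.50916087 0.1228577  0.05655661]
```

View pics/s3.png

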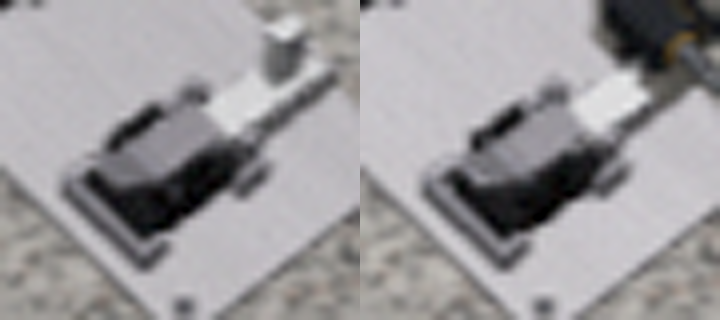

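Request:
carry_out(commands=[-0.02,-0.0038,0,0,1])

```text
time_s: 5.35
tcp_pos: [0.5085, 0.1228, 0.0566]
eef_rot: [-180.0, -0.0, 10.8]
contact_force: [1.9, 0.7, -0.8]
gripper_width: 0.0097
```

Request:
carry_out(commands=[-0.02,-0.0038,0,0,1])

```text
time_s: 5.45
tcp_pos: [0.5076, 0.1226, 0.0566]
eef_rot: [-180.0, -0.0, 10.8]
contact_force: [0.5, -0.5, -2.0]
gripper_width: 0.01
```

Request:
carry_out(commands=[-0.1,-0.019,0,0,1,-0.1,-0.019,0,0,1,-0.1,-0.019,0,0,1])

```text
time_s: 5.75
tcp_pos: [0.4951, 0.1202, 0.0566]
eef_rot: [180.0, 0.0, 10.8]
contact_force: [0.9, -0.1, -0.7]
gripper_width: 0.01
```

Request:
carry_out(commands=[-0.1,-0.019,0,0,1,-0.1,-0.019,0,0,1,-0.1,-0.019,0,0,1,-0.1,-0.019,0,0,1,-0.1,-0.019,0,0,1,0,0,0,0,1])

```text
time_s: 6.35
tcp_pos: [0.475, 0.1163, 0.0566]
eef_rot: [180.0, 0.0, 10.8]
contact_force: [-0.6, -0.5, -0.2]
gripper_width: 0.0097
```

Run:
```python
from h import *
import pickle
s=telemetry.get_state();print(s["contact_force"],s["tcp_pos"])
a=pickle.load(open("scene.pkl","rb"))["frame"];c=cap("scene")
o=np.hstack([cv2.resize(cv2.cvtColor(f,cv2.COLOR_RGB2BGR)[200:255,275:325],None,fx=8,fy=8,interpolation=cv2.INTER_CUBIC) for f in(a,c["frame"])])
cv2.imwrite("pics/s4.png",o)
```

```text
[-0.59993078 -0.48946237 -0.1661996 ] [0.4750305  0.11630903 0.05659488]
```

View pics/s4.png

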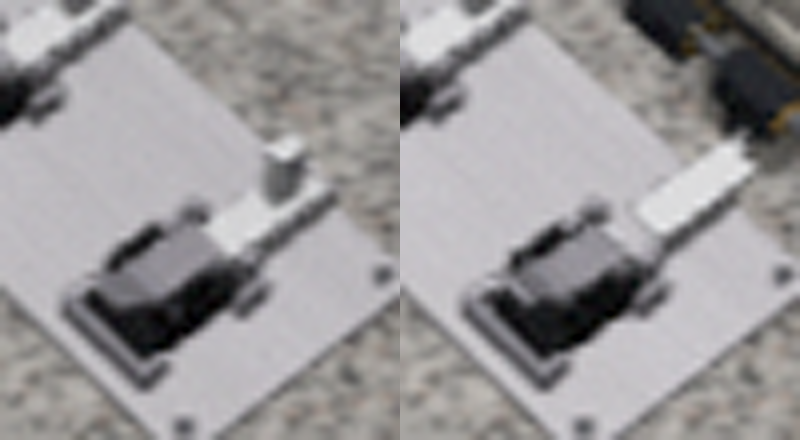

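The card is fully out of the clip: it has a free back end at (640,215), and the clip is still in its nest at (560,290). It slid at 1–2 N, so this is the weak clip. Next I'll find a bare spot for the card.

Run:
```python
from h import *
import pickle
c=pickle.load(open("top.pkl","rb"))
for n,(u,v) in dict(spot=(345,395),purpleL=(243,388),purpleR=(281,390),turq1=(415,410),turq2=(448,388),edge=(345,440),edge2=(280,448),dish=(204,426)).items(): print(n,onz(c,u/1.4,v/1.4,0)[:2])
d=np.load("rail.npz");R,t=d["R"],d["t"];print("clip",R@[.0005,.12]+t,"lift",R@[.002,.12]+t, "railfront",R@[-.085,.12]+t,R@[-.085,0]+t)
```

```text
spot [0.42949931 0.11643528]
purpleL [0.46649129 0.29945756]
purpleR [0.45380521 0.23091866]
turq1 [ 0.38595656 -0.00567671]
turq2 [ 0.41711468 -0.07067922]
edge [0.34985412 0.12617398]
edge2 [0.35107791 0.24345049]
dish [0.40753985 0.37608229]
clip [0.57392825 0.13499124] lift [0.5754014  0.13527376] railfront [0.48995856 0.11888716] [0.51256077 0.00103496]
```

Request:
carry_out(commands=[0,0,0.5,0,1,-0.4,-0.05,0,0,1,-0.5,-0.06,0,0,1,-0.5,-0.06,0,0,1,-0.35,-0.05,0,0,1,0,0,-0.5,0,1,0,0,0,0,1,0,0,0,0,1])

```text
time_s: 7.2
tcp_pos: [0.4058, 0.1078, 0.0567]
eef_rot: [180.0, 0.0, 10.8]
contact_force: [0.6, -0.9, -0.5]
gripper_width: 0.0098
```

Request:
carry_out(commands=[0,0,-0.25,0,1,0,0,-0.2,0,1,0,0,-0.08,0,1,0,0,0,0,1])

```text
time_s: 7.6
tcp_pos: [0.4053, 0.1073, 0.0347]
eef_rot: [179.9, 0.1, 10.8]
contact_force: [-0.1, -0.7, -0.9]
gripper_width: 0.0099
```

Request:
carry_out(commands=[0,0,-0.025,0,1,0,0,0,0,1])

```text
time_s: 7.8
tcp_pos: [0.4057, 0.1078, 0.0344]
eef_rot: [-180.0, -0.0, 10.8]
contact_force: [-0.8, 0.3, -0.3]
gripper_width: 0.0104
```

Request:
carry_out(commands=[0,0,-0.02,0,1,0,0,0,0,1])

```text
time_s: 8.0
tcp_pos: [0.4057, 0.1078, 0.0337]
eef_rot: [-180.0, -0.0, 10.8]
contact_force: [0.7, 0.1, 0.9]
gripper_width: 0.0097
```

Request:
carry_out(commands=[0,0,-0.02,0,1,0,0,0,0,1])

```text
time_s: 8.2
tcp_pos: [0.4056, 0.1077, 0.0328]
eef_rot: [-180.0, -0.0, 10.8]
contact_force: [-0.7, -0.1, 0.5]
gripper_width: 0.01
```

Request:
carry_out(commands=[0,0,0,0,0.7,0,0,0,0,0.5,0,0,0,0,0.3,0,0,0,0,0.3])

```text
time_s: 8.6
tcp_pos: [0.4057, 0.1077, 0.0328]
eef_rot: [-180.0, -0.0, 10.8]
contact_force: [0.3, -0.5, -0.2]
gripper_width: 0.029
```

Request:
carry_out(commands=[0,0,0.3,0,0.3,0,0,0.6,0,0.3,0,0,0.7,0,0.3,0,0,0.7,0,0.3,0,0,0,0,0.3,0,0,0,0,0])

```text
time_s: 9.2
tcp_pos: [0.4058, 0.1079, 0.1252]
eef_rot: [-179.9, -0.1, 10.8]
contact_force: [-0.4, 0.4, -1.3]
gripper_width: 0.0346
```

Request:
carry_out(commands=[0.845,0.137,0,0,-0.36,0.845,0.137,0,0,-0.36,0.845,0.137,0,0,-0.36,0.845,0.137,0,0,-0.36,0.845,0.137,0,0,-0.36,0,0,0,0,-0.36,0,0,0,0,-0.36])

```text
time_s: 9.9
tcp_pos: [0.5741, 0.1345, 0.1224]
eef_rot: [179.9, 0.2, 10.8]
contact_force: [0.1, -0.6, 0.1]
gripper_width: 0.0599
```

Run:
```python
from h import *
s=telemetry.get_state();print(s["contact_force"],s["tcp_pos"],s["gripper_width"])
c=cap("top");s=cap("scene")
k=lambda f,x,y,w,h,q:cv2.resize(cv2.cvtColor(f,cv2.COLOR_RGB2BGR)[y:y+h,x:x+w],None,fx=q,fy=q,interpolation=cv2.INTER_CUBIC)
d=np.load("rail.npz");R,t=d["R"],d["t"]
a=k(c["frame"],190,210,90,80,4.4);b=k(s["frame"],265,195,90,80,4.4)
for x in(-.001,):
  for p in[(-.009,.017),(-.009,-.017),(.017,.017),(.017,-.017)]:
    u,v=proj(s,[*(R@np.array([p[0]+x,.12+p[1]])+t),.042]);cv2.circle(b,(int((u+.5-265)*4.4),int((v+.5-195)*4.4)),1,(0,0,255),-1)
cv2.imwrite("pics/s5.png",np.hstack([a,b]))
```

```text
[ 0.06999631 -0.64173629  0.06520247] [0.57406457 0.13450434 0.12237458] 0.059869816308437726
```

View pics/s5.png

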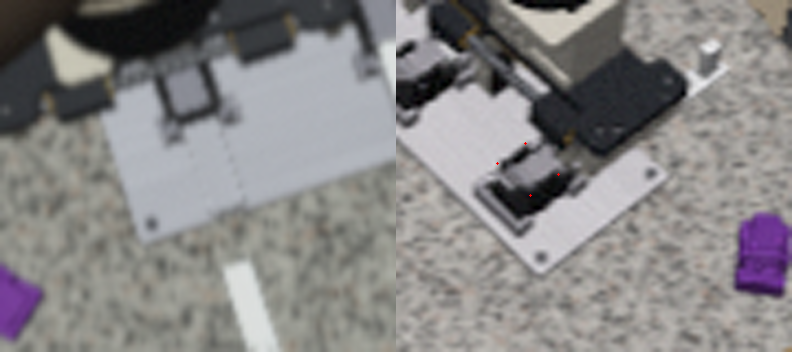

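The card lies flat, tab up at (710,50), on bare worktop. The clip is in its nest at (530,175). Going down on it.

Request:
carry_out(commands=[0.02,0.015,-0.6,0,-0.36,0,0,-0.6,0,-0.36,0,0,-0.5,0,-0.36,0,0,-0.3,0,-0.36,0,0,-0.12,0,-0.36,0,0,0,0,-0.36,0,0,0,0,-0.36], grip_force=5)

```text
time_s: 10.7
tcp_pos: [0.5759, 0.136, 0.0408]
eef_rot: [-180.0, -0.1, 10.8]
contact_force: [-0.0, 0.4, 0.2]
gripper_width: 0.0594
```

Request:
carry_out(commands=[0,0,0,0,0,0,0,0,0,0.1,0,0,0,0,0.15,0,0,0,0,0.18,0,0,0,0,0.2])

```text
time_s: 11.2
tcp_pos: [0.5755, 0.1357, 0.0401]
eef_rot: [-180.0, -0.0, 10.8]
contact_force: [0.5, 0.0, 0.0]
gripper_width: 0.0355
```

Request:
carry_out(commands=[0,0,-0.08,0,0.2,0,0,0,0,0.2,0,0,0,0,1,0,0,0,0,1])

```text
time_s: 11.6
tcp_pos: [0.5752, 0.1356, 0.0365]
eef_rot: [180.0, 0.0, 10.8]
contact_force: [-0.5, -0.0, -1.0]
gripper_width: 0.0342
```

Request:
carry_out(commands=[0,0,0,0,1,0,0,0,0,1], grip_force=20)

```text
time_s: 11.8
tcp_pos: [0.5754, 0.1357, 0.0367]
eef_rot: [180.0, 0.0, 10.8]
contact_force: [-0.0, 0.1, -0.8]
gripper_width: 0.0336
```

Request:
carry_out(commands=[0,0,0.1,0,1,0,0,0.2,0,1,0,0,0.2,0,1,0,0,0.5,0,1,0,0,0.8,0,1,0,0,0.8,0,1,0,0,0.6,0,1,0,0,0,0,1])

```text
time_s: 12.6
tcp_pos: [0.5774, 0.1366, 0.1698]
eef_rot: [-179.9, -0.4, 10.9]
contact_force: [-0.2, 0.5, -1.6]
gripper_width: 0.0337
```

Request:
carry_out(commands=[-0.27,-0.94,0,0,1,-0.27,-0.94,0,0,1,-0.27,-0.94,0,0,1,-0.27,-0.94,0,0,1,-0.27,-0.94,0,0,1,-0.27,-0.94,0,0,1,-0.27,-0.94,0,0,1,-0.27,-0.94,0,0,1])

```text
time_s: 13.4
tcp_pos: [0.488, -0.1664, 0.1649]
eef_rot: [-180.0, -0.0, 10.8]
contact_force: [1.5, 0.5, -0.8]
gripper_width: 0.0342
```

Request:
carry_out(commands=[-0.27,-0.94,0,0,1,-0.27,-0.94,0,0,1,-0.27,-0.94,0,0,1,-0.27,-0.94,0,0,1,-0.27,-0.94,0,0,1,0,0,-0.5,0,1,0,0,0,0,1,0,0,0,0,1])

```text
time_s: 14.2
tcp_pos: [0.4345, -0.3528, 0.1446]
eef_rot: [-180.0, 0.1, 10.8]
contact_force: [-0.1, 0.2, -0.7]
gripper_width: 0.0337
```

Run:
```python
from h import *
s=telemetry.get_state();print(s["contact_force"],s["tcp_pos"],s["gripper_width"],s["joints"])
c=cap("top");s=cap("scene")
k=lambda f,x,y,w,h,q:cv2.resize(cv2.cvtColor(f,cv2.COLOR_RGB2BGR)[y:y+h,x:x+w],None,fx=q,fy=q,interpolation=cv2.INTER_CUBIC)
a=k(c["frame"],370,200,110,100,3.6);b=k(s["frame"],210,80,110,100,3.6)
cv2.imwrite("pics/s6.png",np.hstack([a,b]))
```

```text
[-0.13083192  0.20749874 -0.66920063] [ 0.43449475 -0.35279673  0.14459068] 0.0336771105390053 [-1.90352642e+01  1.50498297e+01 -2.19702547e+01 -1.08089495e-03
 -5.30696954e+01  1.19854075e+02]
```

View pics/s6.png

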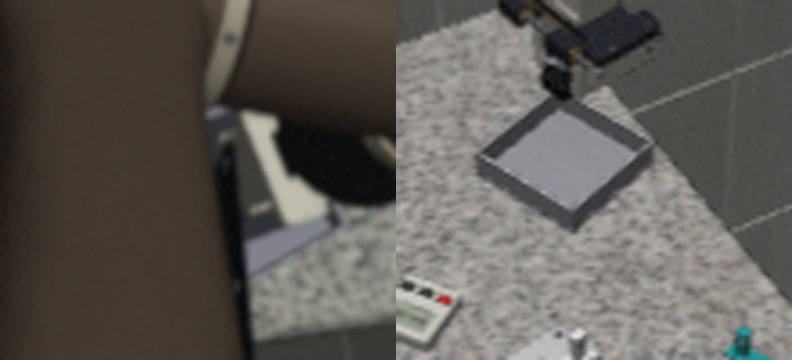

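The clip is held at (560,85) above the empty tray, whose rim is at (482,157), (565,97), (653,143) and (577,213). I'll check the tray centre from this view too.

Run:
```python
from h import *
import pickle
s=pickle.load(open("scene.pkl","rb"))
T=np.array([onz(s,(x-396+.5)/3.6-.5+210,(y+.5)/3.6-.5+80,.032)[:2] for x,y in[(482,157),(565,97),(653,143),(577,213)]]);print(T,T.mean(0))
```

```text
[[ 0.51696171 -0.38526607]
 [ 0.40185931 -0.42144727]
 [ 0.35705204 -0.31756561]
 [ 0.47165948 -0.26983059]] [ 0.43688314 -0.34852738]
```

Request:
carry_out(commands=[0,0.05,-0.7,0,1,0,0,-0.7,0,1,0,0,-0.6,0,1,0,0,-0.4,0,1,0,0,-0.2,0,1,0,0,0,0,1,0,0,0,0,1])

```text
time_s: 15.0
tcp_pos: [0.4359, -0.3511, 0.0418]
eef_rot: [180.0, -0.1, 10.9]
contact_force: [-0.1, -0.0, 0.4]
gripper_width: 0.0338
```

Request:
carry_out(commands=[0,0,-0.08,0,1,0,0,-0.04,0,1,0,0,0,0,1])

```text
time_s: 15.3
tcp_pos: [0.4351, -0.3511, 0.0362]
eef_rot: [180.0, -0.0, 10.8]
contact_force: [-0.3, 0.6, -0.8]
gripper_width: 0.0341
```

Request:
carry_out(commands=[0,0,-0.04,0,1,0,0,0,0,1])

```text
time_s: 15.5
tcp_pos: [0.4349, -0.3511, 0.0343]
eef_rot: [-180.0, 0.0, 10.8]
contact_force: [-0.2, 0.7, -1.6]
gripper_width: 0.0339
```

Request:
carry_out(commands=[0,0,-0.025,0,1,0,0,0,0,1])

```text
time_s: 15.7
tcp_pos: [0.435, -0.3511, 0.0332]
eef_rot: [-180.0, 0.0, 10.8]
contact_force: [-0.4, -0.0, -0.7]
gripper_width: 0.0338
```

Request:
carry_out(commands=[0,0,-0.02,0,1,0,0,0,0,1])

```text
time_s: 15.9
tcp_pos: [0.435, -0.3511, 0.0325]
eef_rot: [-180.0, 0.0, 10.8]
contact_force: [-0.0, -0.6, -1.4]
gripper_width: 0.0339
```

Request:
carry_out(commands=[0,0,0,0,0.15,0,0,0,0,0.05,0,0,0,0,-0.05,0,0,0,0,-0.05])

```text
time_s: 16.3
tcp_pos: [0.4351, -0.3512, 0.0327]
eef_rot: [180.0, -0.0, 10.8]
contact_force: [1.7, -0.1, 0.7]
gripper_width: 0.0457
```

Request:
carry_out(commands=[0,0,0.3,0,-0.05,0,0,0.6,0,-0.05,0,0,0.8,0,-0.05,0,0,0.8,0,-0.05,0,0,0.8,0,-0.05,0,0.5,0.6,0,-0.05,0,0.9,0,0,-0.05,0,0.9,0,0,-0.05])

```text
time_s: 17.1
tcp_pos: [0.4352, -0.2585, 0.1904]
eef_rot: [179.9, -0.2, 10.7]
contact_force: [0.3, 0.8, -0.4]
gripper_width: 0.0457
```

Request:
carry_out(commands=[0,0.9,0,0,0,0,0.9,0,0,0,0,0.9,0,0,0,0,0,0,0,0,0,0,0,0,0])

```text
time_s: 17.6
tcp_pos: [0.4353, -0.1505, 0.1896]
eef_rot: [180.0, -0.1, 11.0]
contact_force: [-0.6, 0.2, -0.5]
gripper_width: 0.0434
```

Run:
```python
from h import *
c=cap("top");s=cap("scene")
k=lambda f,x,y,w,h,q:cv2.resize(cv2.cvtColor(f,cv2.COLOR_RGB2BGR)[y:y+h,x:x+w],None,fx=q,fy=q,interpolation=cv2.INTER_CUBIC)
a=k(c["frame"],195,150,285,150,1.8);b=k(s["frame"],200,90,160,180,3.2)
a=np.vstack([k(c["frame"],385,210,85,80,3.3),k(c["frame"],195,165,150,120,1.867)[:,:280]])
h=560;a=cv2.resize(a,(int(a.shape[1]*h/a.shape[0]),h));b=cv2.resize(b,(500,h))
cv2.imwrite("pics/s7.png",np.hstack([a,b])[:, :800])
```

```text
(no output)
```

View pics/s7.png

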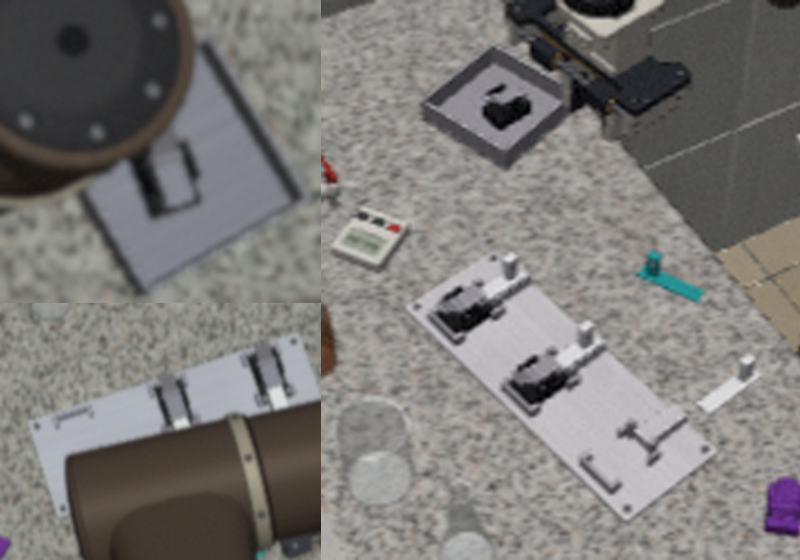

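The clip stands upright in the tray at (505,105). The card lies flat, tab up, at (730,385), and the other two clips and cards are untouched. The gripper is clear, so I'm handing the job in.

```bash
python3 -c "
from h import *
print(r.close_job())"
```

```text
the job is handed in; nothing more can be done
None
```

I found the weak clip, pulled its card out and laid it on the worktop, then put the clip in the reject tray. The job was handed in at about 18 s of the 61 s allowed.

- **Weak clip:** It was the clip in the +y nest, the first one I tried. Its card slid more than 5 mm at only 1–2 N measured pull (sensor noise about 1 N), where a good clip would hold to 7 N or more. I therefore did not pull on the other two clips.
- **Card:** I pulled it straight out and laid it flat, tab up, on the bare worktop in front of the rail.
- **Clip:** I lifted it out of the nest and set it down about 3 mm from the tray centre.

The last picture shows the clip upright on its base in the tray and the card flat on bare worktop. The other two clips and cards look unmoved in their nests, the look-alikes and loose items in view are untouched, and the gripper is clear. No check failed. The two camera views differ by about 3–4 mm on the tray position, and the rail-corner fit had residuals up to about 4 mm. Neither affected the grasps or the placing.

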